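Load the blank magazine and lock its bayonet cap

TASK

Load every pink practice blank on the table into the spring magazine, one flat on another, pressing each down until the two orange catches snap out over it and hold it. Then fit the blue cap: push it down against the spring, turn it clockwise until it locks home under both steel hooks, let go, and leave the other things on the table where they are.

Things in the scene. Friction and masses are not known exactly. Their poses are not given: they have to be found in the camera images.
- magazine: spring magazine fixed to the table: base plate 110 (x) x 130 (y) x 10 mm; four white guide walls 98 mm high round an upright bore of 52 mm diameter. Origin: on the bore's axis at table height; z up. The bore is open to +x and -x for its whole height (gap about 38 mm wide), so fingers closing along its x axis may go down there. All its surfaces are slippery
- mouth (a point): on the bore's axis at the top of the guide walls, 98 mm over the table. A blank laid in the bore rests on the slopes of the catches, its centre 95 mm over the table, its top 2 or 3 mm proud of the walls
- catches (a point): on the bore's axis level with the flat undersides of two orange sprung catches (+y and -y sides), 82 mm high. Their sloped noses reach in to 20 mm from the axis and give way as a blank is pressed past (5 N for both). Pressed till its top is 2 to 5 mm below here, a blank is caught; let go, its top rests here (centre 6 mm lower). Fingertips up to 40 mm (x) by 30 mm (y) fit between
- follower (a joint): how far the blue spring follower in the bore is pressed down, m: 0 when empty (its top 81 mm over the table), about 0.011 with one blank caught, 0.012 more for each further one, at most 0.064. It pushes up with 3 N at 0 and 1.1 N more per 10 mm
- hook_left (a point): underside of the steel lip of the hook at the magazine's +y side, 110.5 mm high, 38 mm from the axis. The lip is 6 mm thick, 34 mm wide along x, and begins 31 mm from the axis; its pillar 44 mm. A tooth hangs 3.5 mm down from the lip's -x end, where the lug enters; a stop stands at its +x end
- hook_right (a point): the same at the magazine's -y side, turned half round: its tooth is at the +x end, its stop at the -x end
- cap: blue bayonet cap, 110 g, standing on its plug, 67.5 mm high. Origin: centre of the plug's underside; z up. Plug 34 mm diameter, 25.5 mm long; above it a plate 56 mm diameter, 6 mm thick, with two lugs (see cap_lug); then the grip. In the bore its plug meets the topmost caught blank with the origin 82 mm over the table; pressed fully, at 72.5 mm, the plate bottoms on the walls (10 N)
- cap_grip (a point): on the cap's axis, 57 mm above its origin, inside the square grip: 24 x 24 mm, sides along the cap's x and y, from 31.5 to 67.5 mm above the origin. Hold it more than 46 mm above the origin, so that the fingers clear the hooks
- cap_lug (a point): top face of the lug on the cap's +x side, 31.5 mm above the origin, 33 mm from the axis (white spot). The lugs, on +x and -x alike, are 20 mm wide and reach 40 mm from the axis. They pass down between the hooks when turned 55 to 90 degrees counter-clockwise, from above, from the magazine's y axis, and under the teeth when the cap's origin is less than 75 mm over the table
- cap_axis (a point): on the cap's axis level with the lug tops. Locking: held down, the cap turns clockwise from above till the lugs meet the stops, lugs along the magazine's y axis (3 degrees of play); let go, the spring lifts it till the lugs bear on the lips behind the teeth: cap origin 79 mm over the table. Half a turn makes no difference to the cap
- blank1: pink round resin practice blank, 50 mm diameter, 12 mm thick, both rims chamfered 2 mm, 35 g, lying flat on the table at the start; origin at its centre (6 mm over the table), z along its axis; either face may be up. One of the four blanks may be absent.
- blank2: pink round resin practice blank, 50 mm diameter, 12 mm thick, both rims chamfered 2 mm, 35 g, lying flat on the table at the start; origin at its centre (6 mm over the table), z along its axis; either face may be up. One of the four blanks may be absent.
- blank3: pink round resin practice blank, 50 mm diameter, 12 mm thick, both rims chamfered 2 mm, 35 g, lying flat on the table at the start; origin at its centre (6 mm over the table), z along its axis; either face may be up. One of the four blanks may be absent.
- blank4: pink round resin practice blank, 50 mm diameter, 12 mm thick, both rims chamfered 2 mm, 35 g, lying flat on the table at the start; origin at its centre (6 mm over the table), z along its axis; either face may be up. One of the four blanks may be absent.
- jaw_stand: bystander: jaw model on a jointed black stand, round base 120 mm diameter, about 135 mm high; origin at the centre of its underside
- cassette: bystander: steel instrument cassette with violet rests, 100 x 190 x 22 mm; origin at the centre of its underside
- navy_box: bystander: navy cardboard box, 90 x 110 x 40 mm with an upright flap to 70 mm; origin at the centre of its underside
- dropper: bystander: small white dropper bottle, 28 mm diameter, 60 mm high; origin at the centre of its underside
Things that resemble listed ones, but are neither listed nor needed, are in the scene too. What is shaped like the blank3 but black, red or yellow is not meant.

How it is judged (in metres and radians):
On the way, in this order (a step that is already met when the one before it is completed fails the run):
1. every blank present is in the magazine below the catches (z of blank1 in the frame of magazine between 0.015 and 0.0775 m and horizontal distance between each of blank1, blank2, blank3, blank4 and magazine below 0.005 m and z of blank2 in the frame of magazine between 0.015 and 0.0775 m and z of blank3 in the frame of magazine between 0.015 and 0.0775 m and z of blank4 in the frame of magazine between 0.015 and 0.0775 m), for 0.3 s.
2. the cap is locked under both hooks (z of cap in the frame of magazine between 0.077 and 0.081 m and horizontal distance between cap and magazine below 0.005 m and angle between the x axis of cap and the y axis of magazine, either way round below 0.12 rad and angle between cap's own z axis and vertical below 0.06 rad), for 0.3 s.
At the end, for the whole second after the job is handed in: every blank present lies in the magazine's bore below the catches (centre under 77.5 mm, within 5 mm of the axis), and the cap is locked: origin 77 to 81 mm over the table, within 5 mm of the axis, tilted under 0.06 rad, lugs within 0.12 rad of the magazine's y axis; all at rest (all of step 1 and all of step 2 and linear speed of each of cap, blank1, blank2, blank3, blank4 below 0.02 m/s); the robot touches nothing.
It fails at once if the jaw model stand is moved more than 3 cm (distance of jaw_stand from where it was at the start of the episode above 0.03 m).
It fails at once if the instrument cassette is moved more than 3 cm (distance of cassette from where it was at the start of the episode above 0.03 m).
It fails at once if the navy box is moved more than 3 cm (distance of navy_box from where it was at the start of the episode above 0.03 m).
It fails at once if the dropper bottle is moved more than 3 cm (distance of dropper from where it was at the start of the episode above 0.03 m).
Of blank1, blank2, blank3, blank4 only 3 to 4 are there at a start; the rules pass over those that are not, and their reading is None.
At some moment in a run one of blank1, blank2, blank3, blank4 may be knocked a few centimetres aside while the robot is not near it.
It also fails if it takes over 210 s, if anything falls off the work surface, if the arm or the gripper's body presses on something with over 40 N, if the wrist force passes 120 N, or if a joint passes its speed limit or range.

ROBOT

A 6-joint arm with a two-finger parallel gripper is mounted at the origin on the work surface. World frame = base frame: x ahead of the robot, y to its left, z up, the work surface at z = 0. Lengths are in mm, angles in rad, forces in N, time in s.
With the tool pointing down it reaches from about 275 to 1000 mm from the base axis. Payload 8.4 kg.
Tool frame: the origin (TCP) lies between the finger pads; the fingertips stand 22 mm ahead of it and the grasp point (between the pads) lies 3 mm ahead of it; z points along the fingers, y is the line along which they close (so a half turn about z gives the same grasp; the last joint's range is limited). The gripper opens to 85 mm and grips with 20 to 120 N. Pads are 22 mm wide; open, the fingers measure 114 mm over their backs; the gripper's body (76 mm by 85 mm) begins 54 mm behind the grasp point. The pads swing forward as they close: fully open they stand 13 mm farther back than shut.
Start: joints at [-1.271, 0.353, 1.633, -0, 1.155, -0.002], TCP at [185.773, -596.755, 253.281] pointing down, gripper open.
Joint ranges: [-2.63, 2.63], [-0.92, 2.1], [0.06, 2.66], [-1.3, 4.44], [0, 2.69], [-3.02, 3.02]. Speed limits (rad/s): [2.22, 2.22, 2.79, 3.14, 3.14, 3.14].

INTERFACE

Orientations are given as [roll, pitch, yaw] about the fixed x, y, z axes, in that order (R = Rz(yaw) Ry(pitch) Rx(roll)).
In Python, from rig import r, grab_frame gives the robot as it stands.
- The arm moves only by the shell command python3 -m inch 'ROWS' [FORCE]. ROWS is JSON, a list of rows, each a list of 7 numbers: the turn, a rotation vector about the tool's x, y, z as a fraction of full scale, then the shift along the tool's x, y, z as a fraction of full scale, then the closure, from 0 (fully open) to 1 (shut). In form: [[rx, ry, rz, dx, dy, dz, fingers], ...]. A call has 1 to 8 rows; each row shifts and turns the commanded pose from where the row before left it, along the tool's axes as they then stand; what a row does not reach is not made up. Full scale, the value 1, is 2.5 cm for a shift and pi rad for a turn. A row lasts 1/12 s, in which the tool goes at most 41.7 mm and 7.16 degrees, less where a joint would pass 70% of its speed; a pose out of reach is approached as far as the arm can. A call with a number of a shift or a turn outside -1 to 1 is refused whole. A call with a gripper value outside its range is refused whole. The fingers move at their own pace and stop on an object; FORCE is the grip in N (left out, the last holds). Time passes only in rows, so rows that do not move let the fingers close. It gives the time, the measured TCP pose, the force, the opening and the grip force at its end, in the units of the state.
- r.sense(): the state, without advancing time (a new reading comes with each control period).
- grab_frame(name): name is "scene" or "top" or "wrist"; returns a dict with "pixels" (480x640x3 uint8, red, green, blue), "z_map" (480x640 float32, mm along the optical axis (not along the pixel's ray), 0 where there is no reading), "vertical_fov" (degrees; the focal length in pixels is half the picture's height over the tangent of half this angle, whatever the lens; pixels are square), "cx", "cy" (the principal point, pixels), "dist" ([k1, k2, p1, p2, k3] as OpenCV has them; the pictures are not rectified), "cam_to_world" (4x4, takes a point from camera to world coordinates). Camera axes: x right, y down, z forward; pixel columns grow to the right and rows downward; lengths in mm; the calibration is good to about 2 mm. A picture is of the moment at which its call begins.
- r.sign_off(): hands the job in; it is judged then, once.
The state is a dict: "clock": time; "qpos": joint angles; "qvel": joint speeds; "joint_efforts": joint torques, N m; "eef_pos": TCP position; "tcp_rot": TCP orientation; "contact_force": force on the tool from outside, world axes, zero at the start; "wrist_torque": the same for the moment, N m; "opening": opening from 0.0 (shut) to 1.0 (fully open); "grasp_force": force on a finger pad.
Only numpy, scipy, OpenCV 4.12 (cv2) and the standard library are available. Lean on these libraries where they do the work, as an engineer would, in place of code of your own. Each camera call takes 0.05 s, during which the arm holds its last target. There are 200 camera calls.

## Working session

There is one attempt and no reset: what is moved stays moved. The work goes in short steps, Python scripts to look and compute and a shell command to move; the robot and the scene stay as the last step left them, time stands still between calls to the robot, and variables do not carry over. Pictures are saved under pics/ and viewed, at most 18 in all, crops included, and the job is handed in when it is done.

```bash
ls; mkdir -p pics; cat > h.py <<'E'
import numpy as np, cv2
from rig import r, grab_frame
def K(f):
    fl=240/np.tan(np.radians(f["vertical_fov"])/2)
    return np.array([[fl,0,f["cx"]],[0,fl,f["cy"]],[0,0,1.]])
def ray(f,u,v):
    p=cv2.undistortPoints(np.array([[[u,v]]],float),K(f),np.array(f["dist"],float))[0,0]
    return np.array([p[0],p[1],1.])
def at_z(f,u,v,z):
    T=np.array(f["cam_to_world"]);d=T[:3,:3]@ray(f,u,v);o=T[:3,3]
    return o+d*(z-o[2])/d[2]
def by_depth(f,u,v):
    T=np.array(f["cam_to_world"]);d=f["z_map"][int(v),int(u)]
    return T[:3,:3]@(ray(f,u,v)*d)+T[:3,3]
def cloud(f):
    T=np.array(f["cam_to_world"]);v,u=np.mgrid[0:480,0:640]
    p=cv2.undistortPoints(np.stack([u.ravel(),v.ravel()],1).astype(float)[:,None],K(f),np.array(f["dist"],float))[:,0]
    z=f["z_map"].ravel()
    P=np.c_[p*z[:,None],z]@T[:3,:3].T+T[:3,3]
    P[z==0]=np.nan
    return P.reshape(480,640,3)
def save(f,n,crop=None,s=1):
    im=f["pixels"][:,:,::-1]
    if crop: x0,y0,x1,y1=crop; im=im[y0:y1,x0:x1]
    cv2.imwrite("pics/"+n,cv2.resize(im,None,fx=s,fy=s,interpolation=cv2.INTER_CUBIC))
E
python3 - <<'E'
from h import *
for n in("scene","top"):
    f=grab_frame(n);save(f,n+".png");print(n,f["cam_to_world"],f["vertical_fov"])
    np.save(n+".npy",f,allow_pickle=True)
s=r.sense();print(s)
E
```

```text
pics
scene [[ 7.17185470e-01  3.69447667e-01 -5.90892057e-01  1.19418808e+03]
 [ 6.96504925e-01 -3.52103217e-01  6.25223331e-01 -6.45643503e+02]
 [ 2.29323071e-02 -8.59960317e-01 -5.09845431e-01  6.36750602e+02]
 [ 0.00000000e+00  0.00000000e+00  0.00000000e+00  1.00000000e+00]] 44.29757035410328
top [[-2.73719056e-02 -9.89913911e-01  1.39000818e-01  4.10120333e+02]
 [-9.99566247e-01  2.55926958e-02 -1.45716220e-02  2.71351666e+01]
 [ 1.08672456e-02 -1.39339379e-01 -9.90185054e-01  1.25834178e+03]
 [ 0.00000000e+00  0.00000000e+00  0.00000000e+00  1.00000000e+00]] 49.94856903099217
{'clock': 0.1, 'qpos': array([-1.27135850e+00,  3.53578098e-01,  1.63403376e+00,  3.52185758e-05,
        1.15519280e+00, -2.40533108e-03]), 'qvel': array([ 0.00047209, -0.00270382, -0.0023079 , -0.00023511,  0.00136131,
        0.00150741]), 'joint_efforts': array([-1.37969051e-03, -6.06356192e+01, -3.42821610e+01,  1.60257684e-06,
        4.04766732e-03, -1.76688820e-05]), 'eef_pos': array([ 185.69412439, -596.37607249,  252.64835434]), 'tcp_rot': array([-3.14038073e+00, -3.51184397e-05,  3.01828901e-01]), 'contact_force': array([ 0.42676954,  0.14303995, -0.80037232]), 'wrist_torque': array([ 0.00653148,  0.02960622, -0.00805087]), 'grasp_force': 0.0, 'opening': 0.9991967177279476}
```

View pics/top.png

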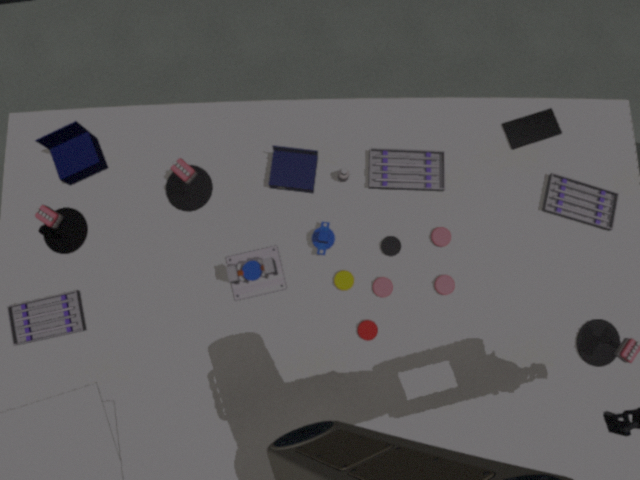

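View pics/scene.png

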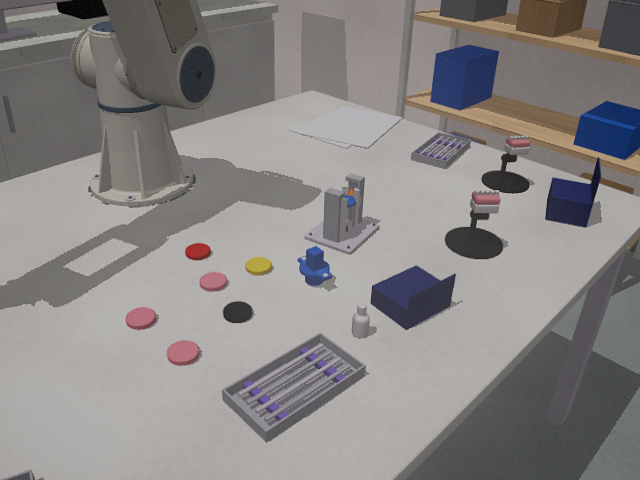

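The top view shows three pink blanks at about (441,237), (445,285) and (383,287). The cap is at (324,238) and the magazine at (256,272). Red, yellow and black discs are decoys.

```bash
python3 - <<'E'
from h import *
f=np.load("top.npy",allow_pickle=True).item()
save(f,"top_crop.png",(215,200,475,345),3)
im=f["pixels"].astype(int);C=cloud(f)
R,G,B=im[...,0],im[...,1],im[...,2]
def blobs(m,nm,z):
    n,l,s,c=cv2.connectedComponentsWithStats(m.astype(np.uint8))
    for i in range(1,n):
        if s[i,4]>15: print(nm,s[i,4],c[i].round(1),at_z(f,*c[i],z).round(1),"zmax",np.nanpercentile(C[l==i][:,2],90).round(1), im[l==i].mean(0).round())
blobs((R>110)&(G<0.75*R)&(B>0.45*R),"pink",12)
blobs((B>90)&(R<0.5*B),"blue",60)
E
```

```text
pink 69 [184.9 165.3] [774.3 348.   12. ] zmax 129.1 [114.  72.  80.]
pink 62 [178.3 171.8] [757.9 364.5  12. ] zmax 130.1 [114.  73.  80.]
pink 61 [ 47.5 211. ] [668.3 705.7  12. ] zmax 130.5 [114.  72.  80.]
pink 54 [ 42.1 218.7] [648.9 719.6  12. ] zmax 129.5 [114.  72.  80.]
pink 253 [441.4 236. ] [ 578.2 -286.    12. ] zmax 15.2 [115.  81.  89.]
pink 236 [444.6 284.3] [ 459.4 -287.4   12. ] zmax 15.6 [115.  84.  91.]
pink 274 [382.8 286.7] [ 458.3 -135.5   12. ] zmax 15.1 [115.  82.  89.]
pink 46 [628.1 347.5] [ 281.  -758.3   12. ] zmax 129.7 [113.  78.  85.]
pink 30 [634.9 354.3] [ 262.6 -776.4   12. ] zmax 129.8 [114.  80.  87.]
blue 315 [324.1 237.8] [574.7   4.2  60. ] zmax 67.8 [ 38.  60. 107.]
blue 271 [251.5 270.1] [503.1 175.5  60. ] zmax 83.9 [ 36.  57. 107.]
```

View pics/top_crop.png

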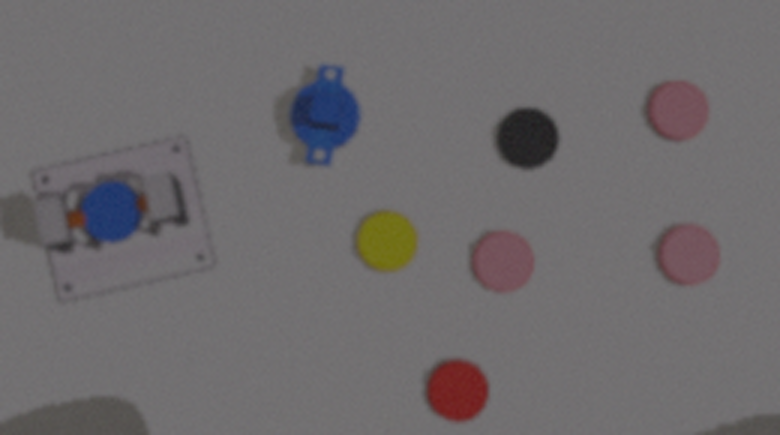

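```bash
python3 -m inch '[[0,0,-0.0397,0,0,0,0],[0,0,-0.0397,0,0,0,0],[0,0,-0.0397,0,0,0,0],[0,0,-0.0397,0,0,0,0],[0,0,-0.0397,0,0,0,0]]'; python3 -m inch '[[0,0,-0.0397,0,0,0,0],[0,0,-0.0397,0,0,0,0],[0,0,-0.0397,0,0,0,0],[0,0,-0.0397,0,0,0,0],[0,0,-0.0397,0,0,0,0],[0,0,-0.0065,0,0,0,0]]'; python3 -m inch '[[0,0,0,0.96,0.393,-0.06,0],[0,0,0,0.96,0.393,-0.06,0],[0,0,0,0.96,0.393,-0.06,0],[0,0,0,0.96,0.393,-0.06,0]]'
```

```text
clock: 0.52
eef_pos: [185.7, -596.5, 252.8]
tcp_rot: [-3.141, -0.0, 0.932]
contact_force: [-0.2, 0.8, -0.1]
opening: 1.0
grasp_force: 0.0
clock: 1.02
eef_pos: [185.7, -596.5, 252.9]
tcp_rot: [-3.141, -0.001, 1.575]
contact_force: [0.2, -0.2, 0.4]
opening: 0.999
grasp_force: 0.0
clock: 1.35
eef_pos: [225.3, -499.6, 259.0]
tcp_rot: [-3.141, -0.001, 1.565]
contact_force: [-0.1, 0.6, -0.7]
opening: 0.996
grasp_force: 0.0
```

```bash
python3 -m inch '[[0,0,0,0.96,0.393,-0.06,0],[0,0,0,0.96,0.393,-0.06,0],[0,0,0,0.96,0.393,-0.06,0],[0,0,0,0.96,0.393,-0.06,0],[0,0,0,0.96,0.393,-0.06,0],[0,0,0,0.96,0.393,-0.06,0],[0,0,0,0.96,0.393,-0.06,0],[0,0,0,0.96,0.393,-0.06,0]]' | head -3;  python3 -m inch '[[0,0,0,0.96,0.393,-0.06,0],[0,0,0,0.96,0.393,-0.06,0],[0,0,0,0.96,0.393,-0.06,0],[0,0,0,0.96,0.393,-0.06,0],[0,0,0,0.96,0.393,-0.06,0],[0,0,0,0.96,0.393,-0.06,0],[0,0,0,0.96,0.393,-0.06,0],[0,0,0,0.96,0.393,-0.06,0]]' | head -3; python3 -m inch '[[0,0,0,0.96,0.393,-0.06,0],[0,0,0,0.96,0.393,-0.06,0],[0,0,0,0.96,0.393,-0.06,0],[0,0,0,0.96,0.393,-0.06,0],[0,0,0,0.96,0.393,-0.06,0],[0,0,0,0.96,0.393,-0.06,0],[0,0,0,0.96,0.393,-0.06,0],[0,0,0,0.9,0.393,-0.06,0]]' | head -3; python3 -m inch '[[0,0,0,0.96,0.2,-0.06,0],[0,0,0,0.96,0.2,-0.06,0],[0,0,0,0.5,0,-0.06,0],[0,0,0,0,0,0,0]]'
python3 - <<'E'
from h import *
f=grab_frame("wrist");save(f,"w1.png");np.save("w1.npy",f,allow_pickle=True)
print(np.array(f["cam_to_world"]).round(2).tolist())
f=grab_frame("top");im=f["pixels"].astype(int);R,G,B=im[...,0],im[...,1],im[...,2]
m=(R>110)&(G<0.8*R)&(B>0.45*R)
n,l,s,c=cv2.connectedComponentsWithStats(m.astype(np.uint8))
for i in range(1,n):
    if s[i,4]>100: print(s[i,4],c[i].round(1),at_z(f,*c[i],12).round(1))
E
```

```text
clock: 2.02
eef_pos: [304.2, -307.6, 271.3]
tcp_rot: [-3.142, -0.0, 1.566]
clock: 2.68
eef_pos: [383.1, -115.7, 283.4]
tcp_rot: [3.141, 0.0, 1.566]
clock: 3.35
eef_pos: [461.9, 74.8, 295.3]
tcp_rot: [-3.141, -0.0, 1.566]
clock: 3.68
eef_pos: [471.9, 135.8, 299.8]
tcp_rot: [-3.141, -0.001, 1.569]
contact_force: [-0.7, -1.0, 0.8]
opening: 0.998
grasp_force: 0.0
[[1.0, -0.0, -0.0, 471.92], [-0.0, -0.96, -0.29, 209.17], [-0.0, 0.29, -0.96, 421.61], [0.0, 0.0, 0.0, 1.0]]
269 [441.6 236. ] [ 578.2 -286.6   12. ]
281 [445.1 284.5] [ 458.8 -288.6   12. ]
289 [383.  286.7] [ 458.3 -135.8   12. ]
```

View pics/w1.png

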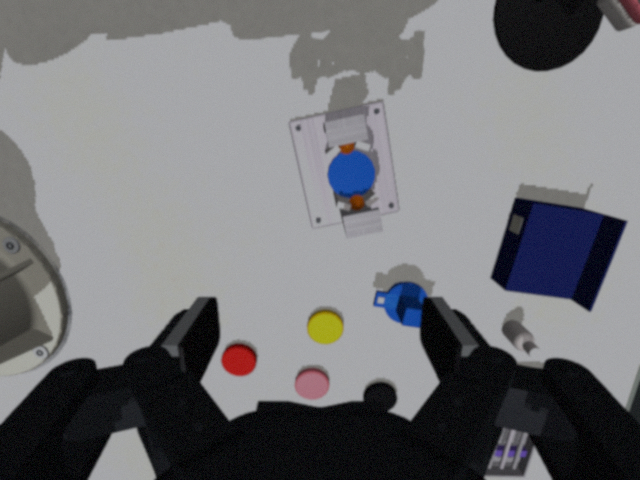

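The wrist view shows the magazine with its follower at about (352,173). The base screws are at about (298,127), (377,111), (318,220) and (391,206). The top camera still shows exactly three pink blanks.

```bash
python3 - <<'E'
from h import *
f=np.load("w1.npy",allow_pickle=True).item()
im=f["pixels"].astype(int);R,G,B=im[...,0],im[...,1],im[...,2];C=cloud(f)
m=((B>90)&(R<0.5*B)).astype(np.uint8)
n,l,s,c=cv2.connectedComponentsWithStats(m)
for i in range(1,n):
    if s[i,4]>200: print(s[i],c[i].round(1),at_z(f,*c[i],81).round(1),"z",np.nanmedian(C[l==i][:,2]))
for u,v in((298,127),(377,111),(318,220),(391,206)): print(u,v,at_z(f,u,v,10).round(1))
print("tablez",np.nanmedian(C[150:200,150:250,2]))
save(f,"w1c.png",(275,85,415,250),4)
t=np.load("top.npy",allow_pickle=True).item()
print("top follower",at_z(t,251.5,270.1,81))
E
```

```text
[ 328  151   47   47 1657] [351.1 173.8] [502.6 172.1  81. ] z 82.11422855734537
[ 374  283   53   44 1123] [402.5 302.9] [562.6  32.   81. ] z 33.08519131549474
298 127 [447.2 217.4  10. ]
377 111 [536.6 234.7  10. ]
318 220 [469.7 108.2  10. ]
391 206 [558.5 125.6  10. ]
tablez 1.3077426029273056
top follower [501.5381838  172.92763829  81.        ]
```

View pics/w1c.png

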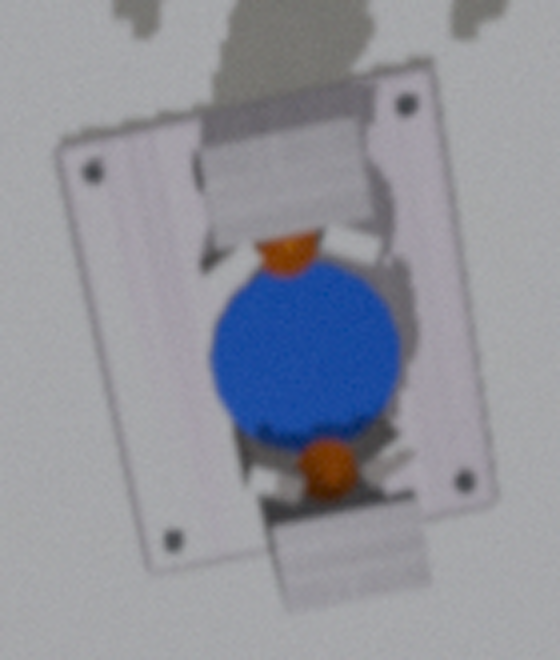

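```bash
python3 -m inch '[[0,0,-0.032,0,0,0,0],[0,0,-0.032,0,0,0,0],[0,0,0,0,0,0,0]]' | grep tcp;  python3 -m inch '[[0,0,0,-0.88,-0.225,0.4,0],[0,0,0,-0.88,-0.225,0.4,0],[0,0,0,-0.88,-0.225,0.4,0],[0,0,0,-0.88,-0.225,0.4,0],[0,0,0,-0.88,-0.225,0.4,0],[0,0,0,-0.88,-0.225,0.4,0]]' | head -3; python3 -m inch '[[0,0,0,-0.88,-0.225,0.4,0],[0,0,0,-0.88,-0.225,0.4,0],[0,0,0,-0.88,-0.225,0.4,0],[0,0,0,-0.88,-0.225,0.4,0],[0,0,0,-0.88,-0.225,0.4,0],[0,0,0,-0.88,-0.225,0.4,0],[0,0,0,0,0,0.5,0],[0,0,0,0,0,0.5,0]]'
cat >> h.py <<'E'
def pinks(n,z=12,zt=None):
    f=grab_frame(n);im=f["pixels"].astype(int);R,G,B=im[...,0],im[...,1],im[...,2]
    m=((R>90)&(G<0.82*R)&(B>0.6*G)&(B<1.4*G)&(B>0.45*R)).astype(np.uint8)
    k,l,s,c=cv2.connectedComponentsWithStats(cv2.morphologyEx(m,cv2.MORPH_OPEN,np.ones((3,3))))
    C=cloud(f)
    for i in range(1,k):
        if s[i,4]>100: print(n,s[i],at_z(f,*c[i],z).round(1),"depth med",np.nanmedian(C[l==i],0).round(1))
    return f
def go(x,y,z):
    s=r.sense();d=np.array([x,y,z])-s["eef_pos"];w=s["tcp_rot"][2]
    R=cv2.Rodrigues(np.array([0,0,w]))[0]@np.diag([1,-1,-1])
    print("pos",s["eef_pos"].round(1),"rot",s["tcp_rot"].round(3),"units",(R.T@d/25).round(3))
E
python3 - <<'E'
from h import *
f=pinks("wrist");save(f,"w2.png");go(458.3,-135.7,60)
E
```

```text
tcp_rot: [-3.141, 0.0, 1.773]
clock: 4.53
eef_pos: [464.3, -4.1, 239.4]
tcp_rot: [3.142, 0.0, 1.765]
clock: 5.2
eef_pos: [457.4, -140.3, 154.5]
tcp_rot: [3.141, 0.001, 1.763]
contact_force: [-1.0, 0.3, 0.4]
opening: 1.003
grasp_force: 0.0
wrist [ 293  191   63   62 3017] [ 459.3 -132.8   12. ] depth med [ 459.2 -132.6   13. ]
wrist [ 266  355   54   47 1986] [ 460.1 -283.    12. ] depth med [ 460.  -282.    13.1]
wrist [ 390  372   48   46 1448] [ 572.6 -279.4   12. ] depth med [ 572.1 -277.7   13. ]
pos [ 456.1 -139.4  152.3] rot [-3.139e+00 -1.000e-03  1.764e+00] units [0.129 0.114 3.693]
```

View pics/w2.png

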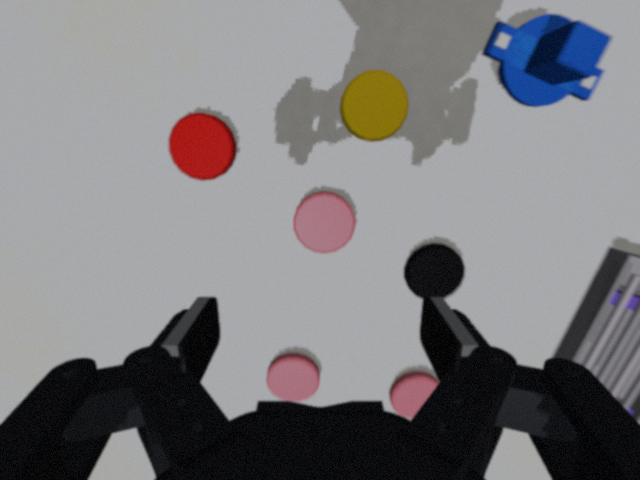

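The target blank is at about (324,222), clear between the fingers.

```bash
python3 -m inch '[[0,0,-0.002,0.235,0.176,0.6,0.27],[0,0,0,0,0,0.6,0.27],[0,0,0,0,0,0.6,0.27],[0,0,0,0,0,0.6,0.27],[0,0,0,0,0,0.6,0.27],[0,0,0,0,0,0.6,0.27],[0,0,0,0,0,0.5,0.27],[0,0,0,0,0,0.5,0.27]]' 60
python3 -m inch '[[0,0,0,0,0,0.2,0.27],[0,0,0,0,0,0.08,0.27],[0,0,0,0,0,0,0.27]]'; python3 - <<'E'
from h import *
go(459.3,-132.8,24)
E
```

```text
clock: 5.92
eef_pos: [460.9, -132.1, 39.5]
tcp_rot: [-3.141, 0.0, 1.773]
contact_force: [0.9, -0.1, 0.2]
opening: 0.728
grasp_force: 0.0
clock: 6.17
eef_pos: [461.0, -131.9, 32.9]
tcp_rot: [-3.141, -0.0, 1.775]
contact_force: [-0.8, -0.7, 0.3]
opening: 0.727
grasp_force: 0.0
pos [ 461.  -131.9   32.9] rot [-3.141 -0.     1.775] units [-0.023 -0.076  0.356]
```

```bash
python3 -m inch '[[0,0,0,-0.023,-0.076,0.24,0.27],[0,0,0,0,0,0,0.27]]' | egrep "eef|cont"; for a in 1 2 3 4; do python3 -m inch '[[0,0,0,0,0,0.08,0.27],[0,0,0,0,0,0,0.27]]' | egrep "eef|cont"; done
```

```text
eef_pos: [459.3, -132.8, 26.7]
contact_force: [-1.3, -0.7, 0.3]
eef_pos: [459.5, -132.6, 24.8]
contact_force: [-0.6, 0.8, 0.9]
eef_pos: [459.5, -132.6, 22.7]
contact_force: [-0.7, -0.3, -0.3]
eef_pos: [459.4, -132.6, 20.6]
contact_force: [-0.3, -0.1, 0.0]
eef_pos: [459.3, -132.5, 18.5]
contact_force: [0.6, 0.2, -0.4]
```

```bash
python3 -m inch '[[0,0,0,0,0,0,0.6],[0,0,0,0,0,0,0.6],[0,0,0,0,0,0,0.6],[0,0,0,0,0,0,0.6],[0,0,0,0,0,0,0.6],[0,0,0,0,0,0,0.6]]' 60; python3 -m inch '[[0,0,0,0,0,-0.8,0.6],[0,0,0,0,0,-0.8,0.6],[0,0,0,0,0,-0.8,0.6],[0,0,0,0,0,-0.8,0.6],[0,0,0,0,0,-0.8,0.6],[0,0,0,0,0,-0.8,0.6],[0,0,0,0,0,0,0.6]]'; python3 - <<'E'
from h import *
f=pinks("wrist");save(f,"w3.png");go(502.5,172,150)
E
```

```text
clock: 7.5
eef_pos: [459.9, -132.7, 19.6]
tcp_rot: [3.141, 0.0, 1.777]
contact_force: [-1.3, 0.5, 13.5]
opening: 0.546
grasp_force: 64.3
clock: 8.08
eef_pos: [461.4, -133.2, 142.1]
tcp_rot: [3.137, 0.002, 1.777]
contact_force: [1.0, -0.7, -1.3]
opening: 0.552
grasp_force: 61.7
wrist [ 264  259  113  111 9812] [ 476.3 -200.4   12. ] depth med [ 461.2 -132.   135.6]
wrist [ 255  367   56   38 1624] [ 459.6 -276.8   12. ] depth med [ 458.8 -275.9   12.9]
pos [ 460.7 -133.   140.5] rot [3.138e+00 2.000e-03 1.777e+00] units [11.599  4.13  -0.38 ]
```

View pics/w3.png

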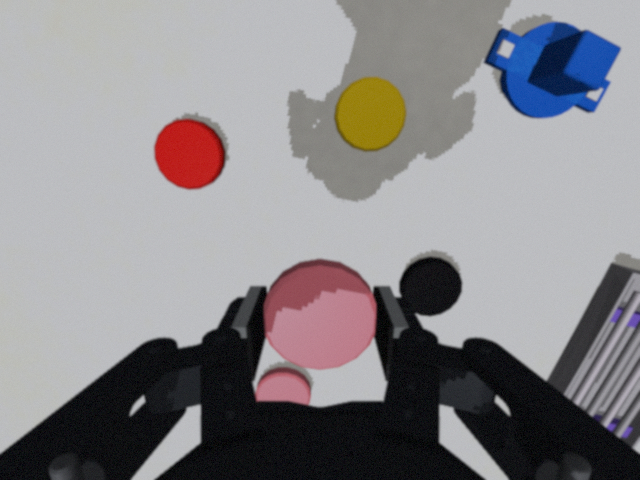

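The blank is held flush with the fingertips, level, centred at about (321,314).

```bash
python3 -m inch '[[0,0,0,0.89,0.317,-0.03,0.6],[0,0,0,0.89,0.317,-0.03,0.6],[0,0,0,0.89,0.317,-0.03,0.6],[0,0,0,0.89,0.317,-0.03,0.6],[0,0,0,0.89,0.317,-0.03,0.6],[0,0,0,0.89,0.317,-0.03,0.6],[0,0,0,0.89,0.317,-0.06,0.6],[0,0,0,0.89,0.317,-0.06,0.6]]' | head -2;  python3 -m inch '[[0,0,0,0.89,0.317,-0.06,0.6],[0,0,0,0.89,0.317,-0.06,0.6],[0,0,0,0.89,0.317,-0.06,0.6],[0,0,0,0.89,0.317,-0.06,0.6],[0,0,0,0.86,0.317,-0.06,0.6],[0,0,0,0,0,0,0.6],[0,0,0,0,0,0,0.6],[0,0,0,0,0,0,0.6]]'
python3 - <<'E'
from h import *
f=grab_frame("wrist");save(f,"w4.png",(160,120,480,400),2.3);np.save("w4.npy",f,allow_pickle=True);go(502.3,171.6,150)
E
```

```text
clock: 8.8
eef_pos: [484.4, 55.7, 145.1]
clock: 9.47
eef_pos: [500.5, 170.3, 152.7]
tcp_rot: [-3.14, 0.0, 1.777]
contact_force: [0.5, -0.0, 0.5]
opening: 0.556
grasp_force: 61.7
pos [500.6 170.  152.9] rot [-3.14   0.     1.777] units [0.049 0.08  0.118]
```

View pics/w4.png

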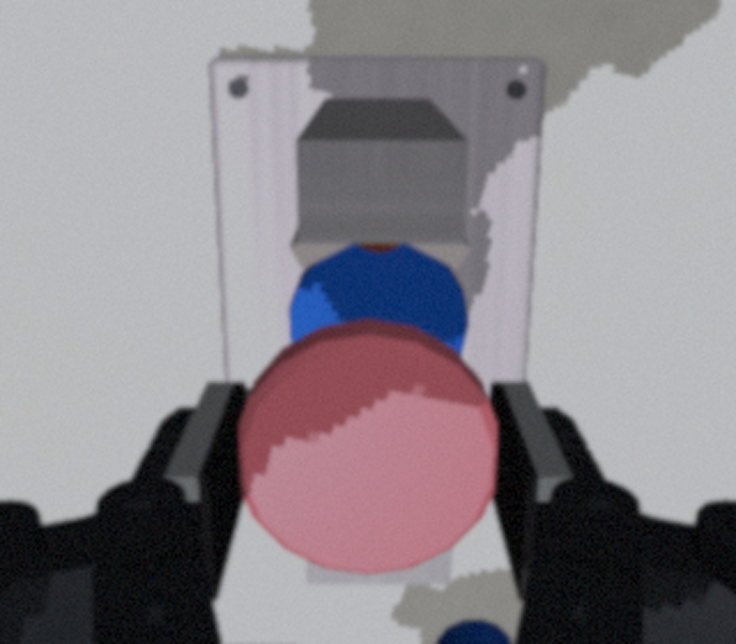

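The held blank is at crop (368,445). The +y hook lip spans x 297–467 in the crop, the screws are at (238,88) and (516,90), and yaw looks aligned. I'll work out the lateral offset from those.

```bash
python3 - <<'E'
from h import *
f=np.load("w4.npy",allow_pickle=True).item();s=r.sense();w=s["tcp_rot"][2];e=s["eef_pos"]
tx=np.array([np.cos(w),np.sin(w),0]);ty=np.array([np.sin(w),-np.cos(w),0])
def p(n,u,v,z):
    P=at_z(f,160+u/2.3,120+v/2.3,z);print(n,"tool xy",(tx@(P-e)).round(1),(ty@(P-e)).round(1))
p("screwL",238,88,10);p("screwR",516,90,10);p("lipL outer",297,139,116.5);p("lipR",467,139,116.5)
p("lipL in",300,238,116.5);p("lipR in",465,238,116.5)
p("folL",290,312,81);p("folR",467,312,81);p("foltop",381,244,81)
p("discL",239,445,e[2]-8);p("discR",498,445,e[2]-8);p("disctop",368,334,e[2]-7.6);p("discbot",368,573,e[2]-7.6)
E
```

```text
screwL tool xy 56.4 -42.7
screwR tool xy 55.9 48.2
lipL outer tool xy 53.5 -14.2
lipR tool xy 53.6 19.6
lipL in tool xy 33.3 -14.0
lipR in tool xy 33.3 19.9
folL tool xy 4.3 -20.3
folR tool xy 4.4 25.6
foltop tool xy 22.6 3.2
discL tool xy 1.4 -23.6
discR tool xy 1.5 23.8
disctop tool xy 23.4 -0.0
discbot tool xy -26.1 0.1
```

```bash
python3 -m inch '[[0,0,0.001,0.05,0.104,0,0.6],[0,0,0,0,0,0.3,0.6],[0,0,0,0,0,0.4,0.6],[0,0,0,0,0,0.4,0.6],[0,0,0,0,0,0.2,0.6],[0,0,0,0,0,0,0.6]]' 90; for a in 1 2 3 4 5; do python3 -m inch '[[0,0,0,0,0,0.12,0.6],[0,0,0,0,0,0,0.6]]' | egrep "eef|cont"; done
```

```text
clock: 10.02
eef_pos: [502.4, 172.0, 119.3]
tcp_rot: [-3.138, 0.0, 1.773]
contact_force: [-1.1, 1.3, 0.0]
opening: 0.54
grasp_force: 92.0
eef_pos: [503.5, 172.5, 117.8]
contact_force: [0.3, 1.1, -0.7]
eef_pos: [503.8, 173.0, 115.5]
contact_force: [-2.0, 2.6, 3.5]
eef_pos: [503.0, 173.1, 112.1]
contact_force: [-3.4, 5.6, -1.7]
eef_pos: [503.0, 173.4, 109.1]
contact_force: [-2.9, 7.1, -1.9]
eef_pos: [503.1, 173.4, 106.2]
contact_force: [-3.7, 5.6, 1.5]
```

```bash
for a in 1 2 3 4; do python3 -m inch '[[0,0,0,0.012,-0.003,0.12,0.6],[0,0,0,0,0,0,0.6]]' | egrep "eef|cont|open"; done
```

```text
eef_pos: [503.2, 173.7, 103.3]
contact_force: [-2.1, 5.2, 0.0]
opening: 0.538
eef_pos: [503.3, 173.8, 100.4]
contact_force: [-1.8, 4.9, 0.8]
opening: 0.541
eef_pos: [503.3, 173.8, 97.3]
contact_force: [-1.5, 5.5, 1.3]
opening: 0.536
eef_pos: [503.3, 173.9, 94.2]
contact_force: [-0.8, 5.0, 0.6]
opening: 0.538
```

```bash
python3 - <<'E'
from h import *
f=pinks("wrist");save(f,"w5.png",(160,120,480,400),2.3);go(502.3,171.6,86)
E
```

```text
wrist [ 265  282  111   87 8322] [512.6 128.1  12. ] depth med [503.9 171.9  87.5]
pos [503.2 173.8  94.3] rot [ 3.141 -0.     1.774] units [-0.08  -0.055  0.33 ]
```

View pics/w5.png

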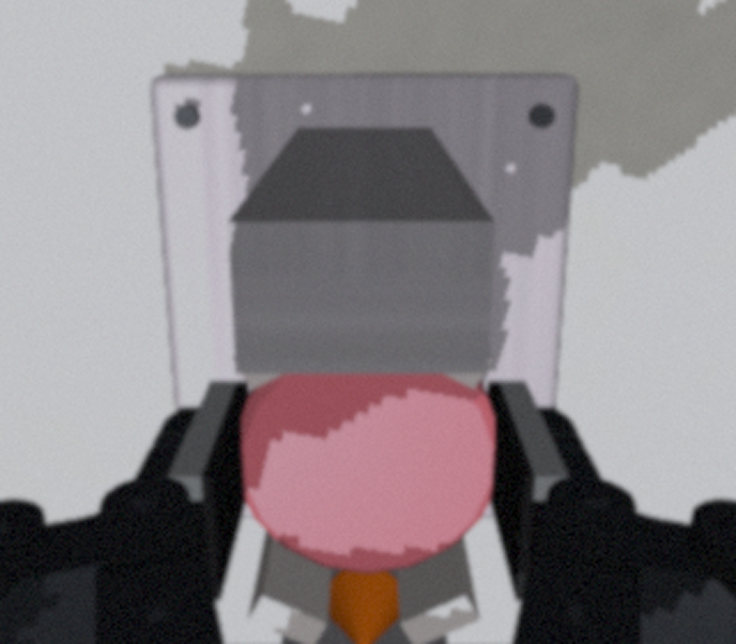

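The blank is in the bore, level and still gripped, with its top at about 87 mm. I'll carry on down.

```bash
for a in 1 2 3; do python3 -m inch '[[0,0,0,0,0,0.12,0.6],[0,0,0,0,0,0,0.6]]' | egrep "eef|cont|open"; done
```

```text
eef_pos: [503.1, 173.7, 90.9]
contact_force: [-0.5, 4.3, -2.4]
opening: 0.539
eef_pos: [503.1, 173.7, 88.0]
contact_force: [-1.7, 3.4, 1.8]
opening: 0.535
eef_pos: [503.0, 173.6, 85.0]
contact_force: [-0.9, 3.4, 2.8]
opening: 0.536
```

```bash
python3 -m inch '[[0,0,0,0,0,0,0.3],[0,0,0,0,0,0,0.3],[0,0,0,0,0,0,0.3],[0,0,0,0,0,0,0.3]]' | egrep "eef|cont|open"; python3 - <<'E'
from h import *
f=pinks("wrist")
E
python3 -m inch '[[0,0,0,0,0,-0.6,0.3],[0,0,0,0,0,-0.6,0.3],[0,0,0,0,0,-0.6,0.3],[0,0,0,0,0,-0.8,0.3],[0,0,0,0,0,-0.8,0.3],[0,0,0,0,0,-0.8,0.3],[0,0,0,0,0,-0.8,0],[0,0,0,0,0,0,0]]' | egrep "eef|cont|open";python3 - <<'E'
from h import *
f=pinks("wrist");save(f,"w6.png",(160,60,480,340),2.3);np.save("w6.npy",f,allow_pickle=True);pinks("top");go(460,-288,152)
E
```

```text
eef_pos: [503.1, 173.5, 85.2]
contact_force: [-0.7, -0.9, 0.2]
opening: 0.703
wrist [ 260  294  120   80 8068] [512.3 127.2  12. ] depth med [503.6 170.7  83.2]
eef_pos: [505.0, 174.3, 214.0]
contact_force: [0.7, 0.4, 0.0]
opening: 0.954
wrist [ 284  208   65   58 2974] [506.8 151.9  12. ] depth med [502.9 172.4  83.1]
top [177 159  16  15 108] [773.9 348.2  12. ] depth med [740.9 319.2 127.2]
top [171 165  17  15 113] [756.5 362.9  12. ] depth med [724.3 331.7 126.7]
top [ 40 205  17  14 112] [667.3 704.3  12. ] depth med [643.8 641.8 126.5]
top [431 227  20  20 318] [ 577.7 -284.3   12. ] depth med [ 578.  -284.2   11.8]
top [435 275  20  20 325] [ 458.8 -286.1   12. ] depth med [ 458.5 -285.5   11.8]
top [622 339  13  18 111] [ 280.6 -758.7   12. ] depth med [ 292.2 -686.3  125.9]
pos [503.4 173.7 210.7] rot [ 3.14  -0.     1.774] units [-17.741  -5.419   2.349]
```

View pics/w6.png

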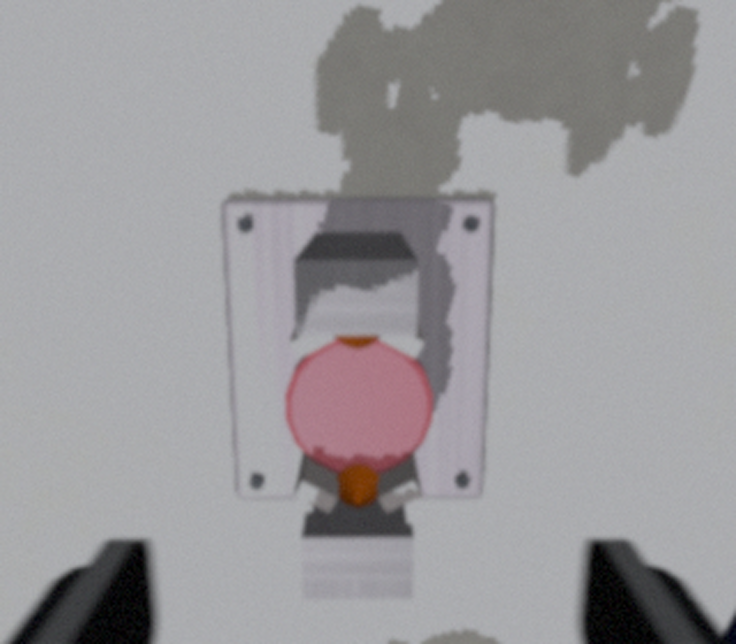

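The blank is caught, with its top at about 82 mm and both orange noses over its edge at crop (357,340) and (358,485). On to the next one.

```bash
python3 -m inch '[[0,0,0,-0.885,-0.271,0.115,0],[0,0,0,-0.885,-0.271,0.115,0],[0,0,0,-0.885,-0.271,0.115,0],[0,0,0,-0.885,-0.271,0.115,0],[0,0,0,-0.885,-0.271,0.115,0],[0,0,0,-0.885,-0.271,0.115,0],[0,0,0,-0.885,-0.271,0.115,0],[0,0,0,-0.885,-0.271,0.115,0]]' | head -2;  python3 -m inch '[[0,0,0,-0.885,-0.271,0.115,0],[0,0,0,-0.885,-0.271,0.115,0],[0,0,0,-0.885,-0.271,0.115,0],[0,0,0,-0.885,-0.271,0.115,0],[0,0,0,-0.885,-0.271,0.115,0],[0,0,0,-0.885,-0.271,0.115,0],[0,0,0,-0.885,-0.271,0.115,0],[0,0,0,-0.885,-0.271,0.115,0]]' | head -2; python3 -m inch '[[0,0,0,-0.885,-0.271,0.115,0],[0,0,0,-0.885,-0.271,0.115,0],[0,0,0,-0.885,-0.271,0.115,0],[0,0,0,-0.885,-0.271,0.115,0],[0,0,0,0,0,0,0.27],[0,0,0,0,0,0,0.27],[0,0,0,0,0,0,0.27],[0,0,0,0,0,0,0.27]]'
python3 - <<'E'
from h import *
f=pinks("wrist");go(459.3,-285,20)
E
```

```text
clock: 13.88
eef_pos: [484.5, -11.6, 185.8]
clock: 14.55
eef_pos: [467.1, -195.6, 162.7]
clock: 15.22
eef_pos: [459.1, -286.0, 152.2]
tcp_rot: [-3.141, -0.001, 1.774]
contact_force: [0.6, -0.4, -0.6]
opening: 0.731
grasp_force: 0.0
wrist [ 290  201   63   62 3050] [ 460. -286.   12.] depth med [ 459.9 -285.7   13. ]
wrist [ 433  228   62   60 2819] [ 578.1 -284.1   12. ] depth med [ 577.6 -283.9   12.9]
pos [ 459.4 -286.   152.5] rot [-3.141e+00 -1.000e-03  1.775e+00] units [4.000e-02 5.000e-03 5.299e+00]
```

```bash
python3 -m inch '[[0,0,0,0.008,0.026,0.7,0.27],[0,0,0,0,0,0.7,0.27],[0,0,0,0,0,0.7,0.27],[0,0,0,0,0,0.7,0.27],[0,0,0,0,0,0.7,0.27],[0,0,0,0,0,0.7,0.27],[0,0,0,0,0,0.7,0.27],[0,0,0,0,0,0.2,0.27]]' 60 | egrep "eef|cont|open"
python3 -m inch '[[0,0,0,0,0,0.2,0.27],[0,0,0,0,0,0,0.27]]' | egrep "eef|cont|open"; python3 -m inch '[[0,0,0,0,0,0,0.6],[0,0,0,0,0,0,0.6],[0,0,0,0,0,0,0.6],[0,0,0,0,0,0,0.6],[0,0,0,0,0,0,0.6],[0,0,0,0,0,0,0.6]]' 80;  python3 -m inch '[[0,0,0,0,0,-0.8,0.6],[0,0,0,0,0,-0.8,0.6],[0,0,0,0,0,-0.8,0.6],[0,0,0,0,0,-0.8,0.6],[0,0,0,0,0,-0.8,0.6],[0,0,0,0,0,-0.5,0.6],[0,0,0,0,0,0,0.6],[0,0,0,0,0,0,0.6]]'; python3 - <<'E'
from h import *
f=pinks("wrist");go(503,173.3,152)
E
```

```text
eef_pos: [459.2, -285.1, 23.3]
contact_force: [-0.2, 0.0, -0.5]
opening: 0.727
eef_pos: [460.0, -286.1, 20.0]
contact_force: [0.1, 0.8, 0.4]
opening: 0.726
clock: 16.6
eef_pos: [460.6, -286.8, 21.7]
tcp_rot: [3.14, 0.001, 1.774]
contact_force: [-1.0, 2.2, 5.6]
opening: 0.543
grasp_force: 81.4
clock: 17.27
eef_pos: [460.7, -287.0, 133.9]
tcp_rot: [3.14, 0.002, 1.774]
contact_force: [-0.4, -0.4, -0.2]
opening: 0.545
grasp_force: 82.4
wrist [ 437  232   67   63 3195] [ 577.5 -283.8   12. ] depth med [ 576.9 -283.6   13. ]
wrist [ 265  255  111  108 9545] [ 473.1 -345.    12. ] depth med [ 460.2 -284.5  125.2]
pos [ 460.1 -286.7  132.9] rot [3.141e+00 1.000e-03 1.774e+00] units [17.675  5.388 -0.763]
```

```bash
python3 -m inch '[[0,0,0,0.88,0.27,-0.2,0.6],[0,0,0,0.88,0.27,-0.2,0.6],[0,0,0,0.88,0.27,-0.2,0.6],[0,0,0,0.88,0.27,-0.2,0.6],[0,0,0,0.88,0.27,0,0.6],[0,0,0,0.88,0.27,0,0.6],[0,0,0,0.88,0.27,0,0.6],[0,0,0,0.88,0.27,0,0.6]]' | head -2;  python3 -m inch '[[0,0,0,0.88,0.27,0,0.6],[0,0,0,0.88,0.27,0,0.6],[0,0,0,0.88,0.27,0,0.6],[0,0,0,0.88,0.27,0,0.6],[0,0,0,0.88,0.27,0,0.6],[0,0,0,0.88,0.27,0,0.6],[0,0,0,0.88,0.27,0,0.6],[0,0,0,0.88,0.27,0,0.6]]'  | head -2; python3 -m inch '[[0,0,0,0.88,0.27,0,0.6],[0,0,0,0.88,0.27,0,0.6],[0,0,0,0.88,0.27,0,0.6],[0,0,0,0.88,0.27,0,0.6],[0,0,0,0,0,0,0.6],[0,0,0,0,0,0,0.6],[0,0,0,0,0,0,0.6]]'
python3 - <<'E'
from h import *
f=grab_frame("wrist");save(f,"w7.png",(160,120,480,400),2.3);np.save("w7.npy",f,allow_pickle=True);go(503.2,172.3,121)
E
```

```text
clock: 17.98
eef_pos: [476.8, -102.2, 151.7]
clock: 18.65
eef_pos: [494.2, 80.9, 151.6]
clock: 19.23
eef_pos: [502.9, 171.0, 151.8]
tcp_rot: [-3.14, 0.0, 1.774]
contact_force: [-0.5, -0.9, -0.7]
opening: 0.537
grasp_force: 82.4
pos [503.1 170.7 152. ] rot [-3.14   0.     1.773] units [0.062 0.018 1.241]
```

View pics/w7.png

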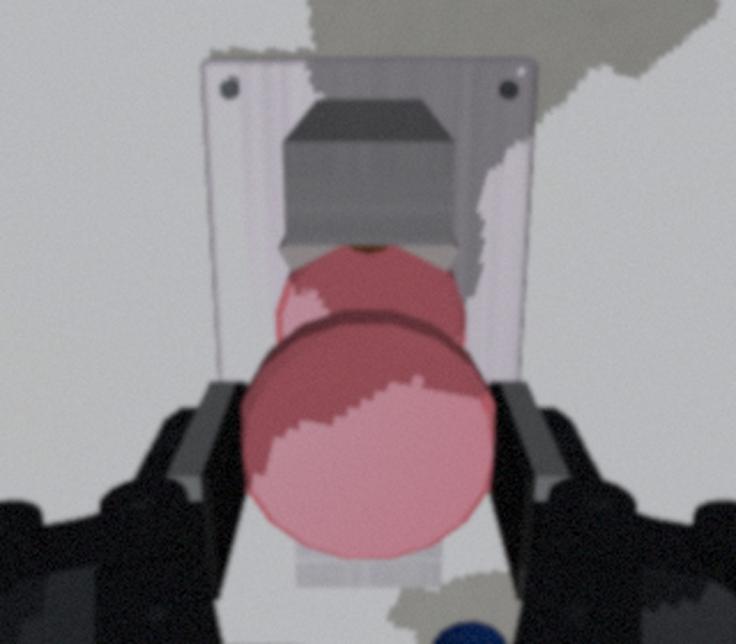

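Screws, lip and blank line up laterally near crop x 369, and the caught blank shows under the held one. Descending.

```bash
python3 -m inch '[[0,0,0,0.058,0.018,0,0.6],[0,0,0,0,0,0.3,0.6],[0,0,0,0,0,0.4,0.6],[0,0,0,0,0,0.4,0.6],[0,0,0,0,0,0.14,0.6],[0,0,0,0,0,0,0.6]]' 90| egrep "eef|cont|open"; for a in 1 2 3 4 5; do python3 -m inch '[[0,0,0,0,0,0.12,0.6],[0,0,0,0,0,0,0.6]]' | egrep "eef|cont"; done
```

```text
eef_pos: [502.8, 172.5, 120.1]
contact_force: [-0.1, -0.2, -0.7]
opening: 0.541
eef_pos: [503.8, 173.0, 118.4]
contact_force: [0.4, 0.1, -0.4]
eef_pos: [503.8, 173.1, 115.6]
contact_force: [-0.4, -0.4, -0.1]
eef_pos: [503.7, 173.0, 112.5]
contact_force: [0.3, 0.4, -0.5]
eef_pos: [504.0, 173.1, 109.6]
contact_force: [0.2, 0.4, 1.3]
eef_pos: [504.1, 173.2, 106.7]
contact_force: [0.9, -0.0, 0.8]
```

No side load this time.

```bash
for a in 1 2 3 4 5; do python3 -m inch '[[0,0,0,0,0,0.12,0.6],[0,0,0,0,0,0,0.6]]' | egrep "eef|cont"; done; python3 - <<'E'
from h import *
f=pinks("wrist")
E
```

```text
eef_pos: [504.2, 173.2, 103.7]
contact_force: [0.2, 1.0, 4.4]
eef_pos: [504.1, 173.1, 100.7]
contact_force: [1.5, 0.2, 1.0]
eef_pos: [504.1, 173.1, 97.6]
contact_force: [1.2, 1.0, 1.8]
eef_pos: [504.0, 173.1, 94.6]
contact_force: [1.1, 1.8, 2.1]
eef_pos: [504.0, 173.1, 91.6]
contact_force: [1.3, 0.9, 4.2]
wrist [ 266  283  109   80 7497] [512.6 131.1  12. ] depth med [504.5 171.5  82.9]
```

```bash
python3 -m inch '[[0,0,0,0,0,0.08,0.6],[0,0,0,0,0,0.08,0.6],[0,0,0,0,0,0,0.6]]' | egrep "eef|cont"; python3 - <<'E'
from h import *
f=pinks("wrist")
E
python3 -m inch '[[0,0,0,0,0,0,0.3],[0,0,0,0,0,0,0.3],[0,0,0,0,0,0,0.3],[0,0,0,0,0,0,0.3]]' | egrep "eef|cont|open"; python3 - <<'E'
from h import *
f=pinks("wrist")
E
```

```text
eef_pos: [504.0, 173.1, 87.8]
contact_force: [1.1, 2.1, 3.9]
wrist [ 266  288  109   76 7108] [512.6 131.1  12. ] depth med [504.8 170.1  79.1]
eef_pos: [503.2, 172.8, 87.4]
contact_force: [0.5, -0.6, -0.9]
opening: 0.7
wrist [ 263  288  119   81 8016] [513.1 129.6  12. ] depth med [504.4 171.4  83.2]
```

```bash
python3 -m inch '[[0,0,0,0,0,-0.6,0.3],[0,0,0,0,0,-0.6,0.3],[0,0,0,0,0,-0.6,0.3],[0,0,0,0,0,-0.8,0.3],[0,0,0,0,0,-0.8,0.3],[0,0,0,0,0,-0.8,0.3],[0,0,0,0,0,-0.8,0.27],[0,0,0,0,0,0,0.27]]' | egrep "eef|cont|open"; python3 - <<'E'
from h import *
f=pinks("wrist");pinks("top")
E
python3 -m inch '[[0,0,0,-0.925,-0.037,0.12,0.27],[0,0,0,-0.925,-0.037,0.12,0.27],[0,0,0,-0.925,-0.037,0.12,0.27],[0,0,0,-0.925,-0.037,0.12,0.27],[0,0,0,-0.925,-0.037,0.12,0.27],[0,0,0,-0.925,-0.037,0.12,0.27],[0,0,0,-0.925,-0.037,0.12,0.27],[0,0,0,-0.925,-0.037,0.12,0.27]]' | egrep "eef"
python3 -m inch '[[0,0,0,-0.925,-0.037,0.12,0.27],[0,0,0,-0.925,-0.037,0.12,0.27],[0,0,0,-0.925,-0.037,0.12,0.27],[0,0,0,-0.925,-0.037,0.12,0.27],[0,0,0,-0.925,-0.037,0.12,0.27],[0,0,0,-0.925,-0.037,0.12,0.27],[0,0,0,-0.925,-0.037,0.12,0.27],[0,0,0,-0.925,-0.037,0.12,0.27]]' | egrep "eef"
python3 -m inch '[[0,0,0,-0.925,-0.037,0.12,0.27],[0,0,0,-0.925,-0.037,0.12,0.27],[0,0,0,-0.925,-0.037,0.12,0.27],[0,0,0,-0.925,-0.037,0.12,0.27],[0,0,0,0,0,0,0.27],[0,0,0,0,0,0,0.27],[0,0,0,0,0,0,0.27]]' | egrep "eef|tcp"
python3 - <<'E'
from h import *
f=pinks("wrist");go(578.3,-284,20.2)
E
```

```text
eef_pos: [505.6, 173.6, 216.4]
contact_force: [1.7, 0.7, -0.5]
opening: 0.73
wrist [ 284  205   65   58 2965] [507.1 153.   12. ] depth med [503.4 173.1  83.1]
top [177 159  17  15 110] [773.5 347.6  12. ] depth med [739.  318.  126.7]
top [171 166  18  14 110] [755.6 362.   12. ] depth med [723.7 331.5 126.8]
top [ 40 205  17  14 113] [667.3 704.2  12. ] depth med [644.  641.5 126.4]
top [431 227  20  20 317] [ 577.6 -284.4   12. ] depth med [ 578.1 -284.3   11.3]
top [622 339  13  18 111] [ 280.6 -758.3   12. ] depth med [ 291.7 -686.1  126.2]
eef_pos: [532.9, -10.8, 187.1]
eef_pos: [562.9, -193.2, 162.8]
eef_pos: [577.9, -283.0, 151.4]
tcp_rot: [-3.14, -0.002, 1.773]
wrist [ 290  203   63   62 3055] [ 579.1 -284.    12. ] depth med [ 579.1 -283.8   12.9]
pos [ 578.2 -282.7  151.8] rot [-3.140e+00 -1.000e-03  1.774e+00] units [-5.200e-02 -5.000e-03  5.266e+00]
```

```bash
python3 -m inch '[[0,0,0,-0.045,0.026,0.7,0.27],[0,0,0,0,0,0.7,0.27],[0,0,0,0,0,0.7,0.27],[0,0,0,0,0,0.7,0.27],[0,0,0,0,0,0.7,0.27],[0,0,0,0,0,0.7,0.27],[0,0,0,0,0,0.7,0.27],[0,0,0,0,0,0.2,0.27]]' 60 | egrep "eef|cont|open"
python3 -m inch '[[0,0,0,0,0,0.16,0.27],[0,0,0,0,0,0,0.27]]' | egrep "eef|cont|open"; python3 -m inch '[[0,0,0,0,0,0,0.6],[0,0,0,0,0,0,0.6],[0,0,0,0,0,0,0.6],[0,0,0,0,0,0,0.6],[0,0,0,0,0,0,0.6],[0,0,0,0,0,0,0.6]]' 80;  python3 -m inch '[[0,0,0,0,0,-0.8,0.6],[0,0,0,0,0,-0.8,0.6],[0,0,0,0,0,-0.8,0.6],[0,0,0,0,0,-0.8,0.6],[0,0,0,0,0,-0.8,0.6],[0,0,0,0,0,-0.8,0.6],[0,0,0,0,0,-0.4,0.6],[0,0,0,0,0,0,0.6]]'; python3 - <<'E'
from h import *
f=pinks("wrist");go(503.6,172.5,152)
E
```

```text
eef_pos: [578.2, -282.8, 22.8]
contact_force: [-0.9, -0.2, 0.4]
opening: 0.729
eef_pos: [579.6, -284.0, 21.0]
contact_force: [0.0, -0.2, -0.8]
opening: 0.729
clock: 26.25
eef_pos: [580.6, -284.9, 23.0]
tcp_rot: [3.14, 0.001, 1.774]
contact_force: [-1.1, 2.2, 6.6]
opening: 0.539
grasp_force: 82.2
clock: 26.92
eef_pos: [581.3, -285.5, 154.5]
tcp_rot: [3.137, 0.003, 1.774]
contact_force: [0.3, -0.3, 0.4]
opening: 0.534
grasp_force: 82.1
wrist [ 266  254  109  108 9399] [ 596.1 -353.5   12. ] depth med [ 580.9 -283.2  144.5]
pos [ 580.5 -285.   152.6] rot [3.139e+00 2.000e-03 1.774e+00] units [18.546  0.674  0.024]
```

```bash
python3 -m inch '[[0,0,0,0.927,0.033,-0.05,0.6],[0,0,0,0.927,0.033,-0.05,0.6],[0,0,0,0.927,0.033,0,0.6],[0,0,0,0.927,0.033,0,0.6],[0,0,0,0.927,0.033,0,0.6],[0,0,0,0.927,0.033,0,0.6],[0,0,0,0.927,0.033,0,0.6],[0,0,0,0.927,0.033,0,0.6]]' | egrep eef
python3 -m inch '[[0,0,0,0.927,0.033,0,0.6],[0,0,0,0.927,0.033,0,0.6],[0,0,0,0.927,0.033,0,0.6],[0,0,0,0.927,0.033,0,0.6],[0,0,0,0.927,0.033,0,0.6],[0,0,0,0.927,0.033,0,0.6],[0,0,0,0.927,0.033,0,0.6],[0,0,0,0.927,0.033,0,0.6]]' | egrep eef
python3 -m inch '[[0,0,0,0.927,0.033,0,0.6],[0,0,0,0.927,0.033,0,0.6],[0,0,0,0.927,0.033,0,0.6],[0,0,0,0.927,0.033,0,0.6],[0,0,0,0,0,0,0.6],[0,0,0,0,0,0,0.6],[0,0,0,0,0,0,0.6]]'
python3 - <<'E'
from h import *
f=grab_frame("wrist");save(f,"w8.png",(160,120,480,400),2.3);go(503.2,172.3,121)
E
```

```text
eef_pos: [547.7, -100.6, 152.3]
eef_pos: [516.8, 82.1, 152.4]
clock: 28.88
eef_pos: [501.9, 172.2, 152.9]
tcp_rot: [-3.14, 0.0, 1.774]
contact_force: [-0.3, 1.1, -0.1]
opening: 0.54
grasp_force: 82.1
pos [502.2 171.9 153.1] rot [-3.14   0.     1.773] units [0.009 0.043 1.283]
```

View pics/w8.png

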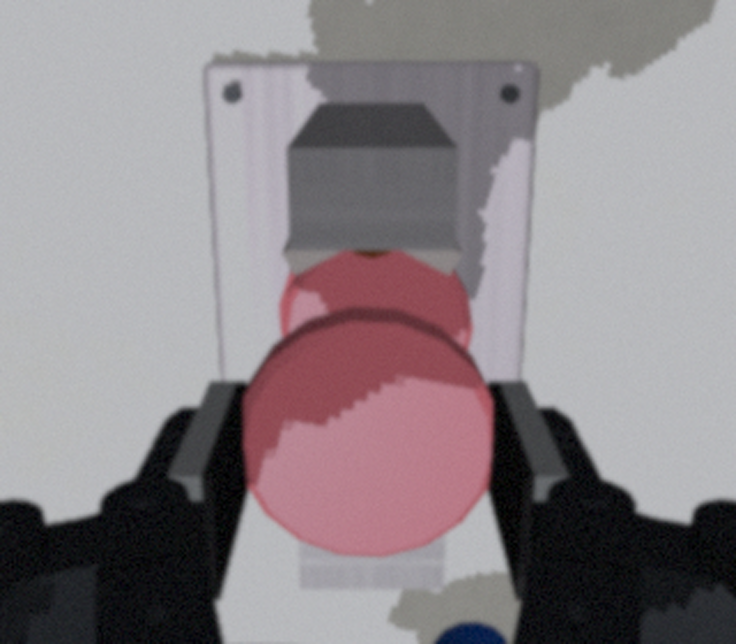

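The grasp matches the previous one, with the blank at crop (368,440), so I'll use the same entry.

```bash
python3 -m inch '[[0,0,0,0.0,0.038,0,0.6],[0,0,0,0,0,0.3,0.6],[0,0,0,0,0,0.4,0.6],[0,0,0,0,0,0.4,0.6],[0,0,0,0,0,0.18,0.6],[0,0,0,0,0,0,0.6]]' 90| egrep "eef|cont|open"; for a in 1 2 3 4 5 6 7 8; do python3 -m inch '[[0,0,0,0,0,0.12,0.6],[0,0,0,0,0,0,0.6]]' | egrep "eef|cont"; done; python3 - <<'E'
from h import *
f=pinks("wrist")
E
```

```text
eef_pos: [502.4, 172.3, 120.0]
contact_force: [-0.5, -0.2, 0.1]
opening: 0.536
eef_pos: [503.4, 172.8, 118.4]
contact_force: [-0.1, 0.4, -0.4]
eef_pos: [503.4, 172.9, 115.6]
contact_force: [0.2, -1.2, 0.2]
eef_pos: [503.4, 172.9, 112.6]
contact_force: [0.2, 0.3, -0.4]
eef_pos: [503.7, 172.9, 109.7]
contact_force: [1.1, 0.8, 0.9]
eef_pos: [503.7, 172.8, 106.7]
contact_force: [1.5, -0.3, 1.2]
eef_pos: [503.7, 172.9, 103.7]
contact_force: [-0.2, -0.4, 2.6]
eef_pos: [503.7, 172.9, 100.7]
contact_force: [0.5, 0.6, 3.6]
eef_pos: [503.7, 172.9, 97.8]
contact_force: [0.4, 0.2, 3.6]
wrist [ 267  274  107   88 8149] [512.5 130.4  12. ] depth med [504.  172.5  87.8]
```

```bash
python3 -m inch '[[0,0,0,0,0,0.12,0.6],[0,0,0,0,0,0.12,0.6],[0,0,0,0,0,0.11,0.6],[0,0,0,0,0,0,0.6]]' | egrep "eef|cont"; python3 - <<'E'
from h import *
f=pinks("wrist")
E
python3 -m inch '[[0,0,0,0,0,0,0.3],[0,0,0,0,0,0,0.3],[0,0,0,0,0,0,0.3],[0,0,0,0,0,0,0.3]]' | egrep "eef|cont|open"; python3 - <<'E'
from h import *
f=pinks("wrist")
E
python3 -m inch '[[0,0,0,0,0,-0.6,0.3],[0,0,0,0,0,-0.6,0.3],[0,0,0,0,0,-0.6,0.3],[0,0,0,0,0,-0.8,0.3],[0,0,0,0,0,-0.8,0.3],[0,0,0,0,0,-0.8,0.3],[0,0,0,0,0,-0.8,0.3],[0,0,0,0,0,0,0.3]]' | egrep "eef|cont|open"; python3 - <<'E'
from h import *
f=pinks("wrist");np.save("w9.npy",f,allow_pickle=True);f=pinks("top");np.save("t9.npy",f,allow_pickle=True);
im=f["pixels"].astype(int);m=((im[...,2]>90)&(im[...,0]<0.5*im[...,2])).astype(np.uint8)
k,l,s,c=cv2.connectedComponentsWithStats(m)
for i in range(1,k):
    if s[i,4]>80: print(s[i],at_z(f,*c[i],45))
go(574,3,200)
E
```

```text
eef_pos: [503.7, 172.9, 88.9]
contact_force: [0.5, 0.2, 4.9]
wrist [ 266  286  108   76 7058] [512.1 131.4  12. ] depth med [504.5 170.   79. ]
eef_pos: [503.0, 172.7, 88.7]
contact_force: [0.3, 0.3, -0.7]
opening: 0.7
wrist [ 263  286  118   81 7953] [512.7 129.9  12. ] depth med [504.  171.3  83.2]
eef_pos: [505.2, 173.4, 217.6]
contact_force: [1.2, 0.6, 0.7]
opening: 0.695
wrist [ 285  205   64   58 2940] [507.1 153.   12. ] depth med [503.2 173.1  83.1]
top [177 159  17  15 112] [773.5 347.6  12. ] depth med [741.3 318.8 126.3]
top [171 166  18  14 110] [755.6 361.9  12. ] depth med [723.5 330.7 127.3]
top [ 40 205  17  14 110] [667.2 704.4  12. ] depth med [644.2 642.3 126.6]
top [622 339  13  18 111] [ 280.6 -758.7   12. ] depth med [ 292.2 -686.7  126.1]
[313 223  21  31 317] [576.8536218    4.10411489  45.        ]
pos [503.7 172.9 214.4] rot [ 3.14  -0.     1.774] units [-7.223  1.387  0.577]
```

All three blanks are caught, each with its top at about 82 mm, and no pink ones are left on the table. Next is the cap.

```bash
python3 -m inch '[[0,0,0,-0.903,0.173,0,0.3],[0,0,0,-0.903,0.173,0,0.3],[0,0,0,-0.903,0.173,0,0.3],[0,0,0,-0.903,0.173,0,0.3],[0,0,0,-0.903,0.173,0,0.3],[0,0,0,-0.903,0.173,0,0.3],[0,0,0,-0.903,0.173,0,0.3],[0,0,0,-0.903,0.173,0,0.3]]' | egrep eef
python3 -m inch '[[0,0,0,0,0,0,0.3],[0,0,0,0,0,0,0.3]]' | egrep eef
python3 - <<'E'
from h import *
f=grab_frame("wrist");save(f,"w10.png",(200,120,440,300),3.3);np.save("w10.npy",f,allow_pickle=True);C=cloud(f)
m=(C[...,2]>62)&(C[...,2]<73);m&=np.hypot(C[...,0]-575,C[...,1]-4)<60
p=C[m];v,u=np.nonzero(m);print(len(p),p.mean(0),cv2.minAreaRect(p[:,:2].astype(np.float32)),u.mean(),v.mean())
E
```

```text
eef_pos: [573.1, 1.8, 212.3]
eef_pos: [573.2, 2.0, 212.4]
901 [579.68452238   7.74041216  68.21219627] ((579.9411010742188, 6.930744171142578), (23.980375289916992, 24.197858810424805), 80.46243286132812) 329.70921198668145 224.74250832408435
```

View pics/w10.png

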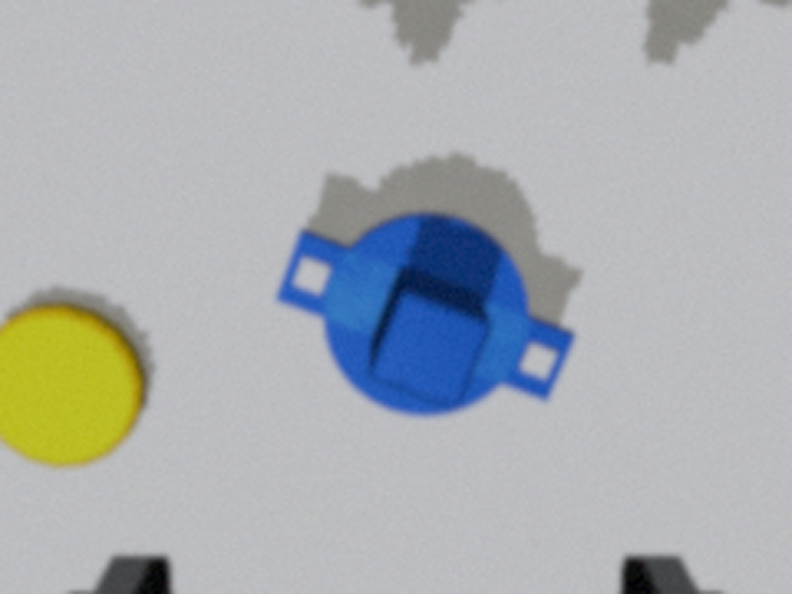

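The cap's white lug spots are at crop (312,275) and (540,361), and its grip top is centred at about (435,345).

```bash
python3 - <<'E'
from h import *
f=np.load("w10.npy",allow_pickle=True).item()
a=at_z(f,200+312/3.3,120+275/3.3,31.5);b=at_z(f,200+540/3.3,120+361/3.3,31.5)
print(a,b,(a+b)/2,np.degrees(np.arctan2(*(b-a)[[1,0]])),np.linalg.norm(b-a))
g=at_z(f,329.7,224.74,67.5);print(g)
m=(a+b)/2
go(m[0],m[1],150)
E
```

```text
[547.77178915  11.64129554  31.5       ] [6.13766791e+02 5.56402109e-01 3.15000000e+01] [580.76928983   6.09884883  31.5       ] -9.534721773769608 66.91946702179384
[579.72416823   7.60485794  67.5       ]
pos [572.9   2.8 212.6] rot [-3.139e+00 -1.000e-03  1.773e+00] units [0.066 0.336 2.504]
```

```bash
python3 -m inch '[[0,0,0,0.097,0.322,0,0.3],[0,0,0.039,0,0,0.4,0.3],[0,0,0.039,0,0,0.4,0.3],[0,0,0.039,0,0,0.4,0.3],[0,0,0,0,0,0.4,0.3],[0,0,0,0,0,0.4,0.3],[0,0,0,0,0,0,0.3],[0,0,0,0,0,0,0.3]]' | egrep "eef|tcp"
python3 - <<'E'
from h import *
f=grab_frame("wrist");C=cloud(f)
m=(C[...,2]>62)&(C[...,2]<73);m&=np.hypot(C[...,0]-580,C[...,1]-7)<60
p=C[m];v,u=np.nonzero(m);print(len(p),cv2.minAreaRect(p[:,:2].astype(np.float32)),at_z(f,u.mean(),v.mean(),67.5).round(1))
g=cv2.minAreaRect(p[:,:2].astype(np.float32))[0];go(*g,69.5)
E
```

```text
eef_pos: [580.8, 7.3, 163.4]
tcp_rot: [-3.14, 0.0, 1.409]
1270 ((580.1019897460938, 6.936253547668457), (24.131072998046875, 23.98114776611328), 81.06478881835938) [580.3   7.9  67.5]
pos [581.2   7.2 164. ] rot [-3.141 -0.     1.409] units [-0.018 -0.043  3.781]
```

```bash
python3 -m inch '[[0,0,0,-0.02,-0.03,0.6,0.3],[0,0,0,0,0,0.6,0.3],[0,0,0,0,0,0.6,0.3],[0,0,0,0,0,0.6,0.3],[0,0,0,0,0,0.6,0.45],[0,0,0,0,0,0.6,0.45],[0,0,0,0,0,0.18,0.45],[0,0,0,0,0,0,0.45]]' 60 | egrep "eef|cont|open"
python3 -m inch '[[0,0,0,0,0,0,0.9],[0,0,0,0,0,0,0.9],[0,0,0,0,0,0,0.9],[0,0,0,0,0,0,0.9],[0,0,0,0,0,0,0.9],[0,0,0,0,0,0,0.9],[0,0,0,0,0,0,0.9]]' 80
python3 - <<'E'
from h import *
f=grab_frame("wrist");save(f,"w11.png",(120,100,520,400),2);C=cloud(f)
go(503.4,172.9,165)
E
```

```text
eef_pos: [579.9, 6.5, 69.0]
contact_force: [-0.3, 0.1, 0.6]
opening: 0.547
clock: 35.2
eef_pos: [581.1, 6.5, 70.8]
tcp_rot: [3.14, -0.0, 1.406]
contact_force: [-1.3, 0.4, 6.5]
opening: 0.262
grasp_force: 79.0
pos [581.1   6.5  70.8] rot [ 3.14  -0.     1.406] units [ 6.054 -4.158 -3.768]
```

View pics/w11.png

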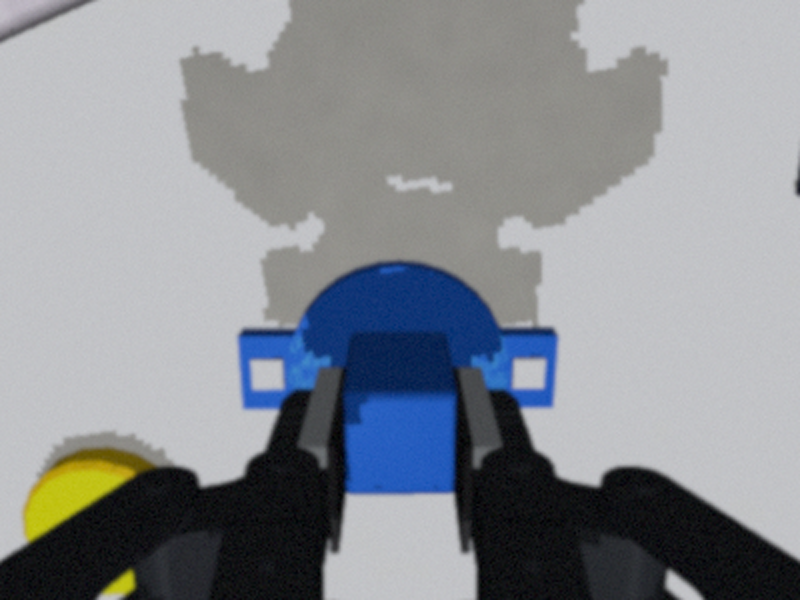

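The cap is gripped squarely at about (400,440), with both lugs visible at (268,375) and (530,375). I'll lift it and carry it over.

```bash
python3 -m inch '[[0,0,0,0,0,-0.85,0.9],[0,0,0,0,0,-0.85,0.9],[0,0,0,0,0,-0.85,0.9],[0,0,0,0,0,-0.85,0.9],[0,0,0,0,0,-0.85,0.9],[0,0,0,0,0,-0.85,0.9],[0,0,0,0,0,0,0.9]]' | egrep "eef|grasp"
python3 -m inch '[[0,0,0,0.757,-0.52,0,0.9],[0,0,0,0.757,-0.52,0,0.9],[0,0,0,0.757,-0.52,0,0.9],[0,0,0,0.757,-0.52,0,0.9],[0,0,0,0.757,-0.52,0,0.9],[0,0,0,0.757,-0.52,0,0.9],[0,0,0,0.757,-0.52,0,0.9],[0,0,0,0.757,-0.52,0,0.9]]' 100 | egrep "eef|grasp"
python3 -m inch '[[0,0,0,0,0,0,0.9],[0,0,0,0,0,0,0.9]]' | egrep "eef|tcp|open"
python3 - <<'E'
from h import *
f=grab_frame("wrist");save(f,"w12.png",(120,100,520,400),2);C=cloud(f)
w=r.sense();ez=w["eef_pos"]
m=(abs(C[...,2]-(ez[2]-3.3))<5)&(np.hypot(C[...,0]-ez[0],C[...,1]-ez[1])<12);print("grip top",np.median(C[m],0),m.sum())
m=(abs(C[...,2]-(ez[2]-39))<4)&(np.hypot(C[...,0]-ez[0],C[...,1]-ez[1])<45);print("plate",np.median(C[m],0),m.sum())
go(503.3,172.8,160)
E
```

```text
eef_pos: [582.7, 6.5, 201.7]
grasp_force: 78.7
eef_pos: [501.7, 173.8, 196.7]
grasp_force: 102.9
eef_pos: [502.0, 173.6, 196.7]
tcp_rot: [-3.141, 0.0, 1.408]
opening: 0.253
grip top [502.34479384 173.67406233 194.54559893] 2301
plate [504.2720885  184.75606755 158.57882825] 5886
pos [502.4 172.9 196.8] rot [3.142 0.    1.407] units [0.    0.037 1.473]
```

View pics/w12.png

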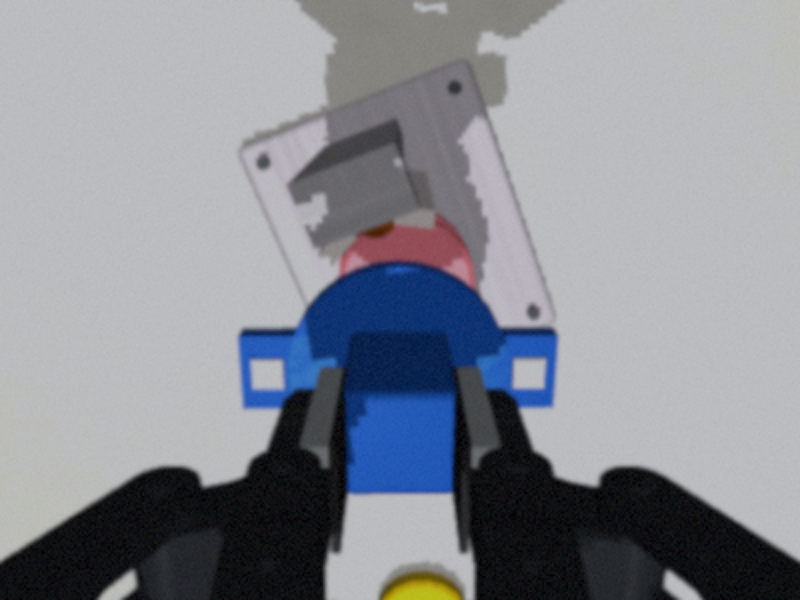

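```bash
python3 -m inch '[[0,0,0,-0.009,0.042,0.3,0.9],[0,0,0,0,0,0.35,0.9],[0,0,0,0,0,0.35,0.9],[0,0,0,0,0,0.35,0.9],[0,0,0,0,0,0.2,0.9],[0,0,0,0,0,0.15,0.9],[0,0,0,0,0,0,0.9]]' | egrep "eef|cont"
for a in 1 2 3; do python3 -m inch '[[0,0,0,0,0,0.06,0.9],[0,0,0,0,0,0.06,0.9],[0,0,0,0,0,0,0.9]]' | egrep "eef|cont|tcp"; done
```

```text
eef_pos: [503.3, 172.2, 153.6]
contact_force: [-0.3, 1.3, -1.2]
eef_pos: [503.8, 172.6, 152.0]
tcp_rot: [3.141, -0.0, 1.406]
contact_force: [-1.7, -0.9, 4.6]
eef_pos: [503.8, 172.6, 148.7]
tcp_rot: [3.141, -0.0, 1.406]
contact_force: [-0.4, -1.1, 4.2]
eef_pos: [503.8, 172.6, 145.6]
tcp_rot: [3.141, -0.0, 1.406]
contact_force: [-1.4, -1.2, 5.8]
```

```bash
python3 -m inch '[[0,0,0,0,0,0.05,0.9],[0,0,0,0,0,0.034,0.9],[0,0,0,0,0,0,0.9]]' 120| egrep "eef|cont|tcp"; python3 -m inch '[[0,0,0.03,0,0,0,0.9],[0,0,0.03,0,0,0,0.9],[0,0,0.03,0,0,0,0.9],[0,0,0.03,0,0,0,0.9],[0,0,0.03,0,0,0,0.9],[0,0,0,0,0,0,0.9]]'; python3 -c "from h import *;print(r.sense()['wrist_torque'])"
```

```text
eef_pos: [503.8, 172.6, 143.6]
tcp_rot: [3.141, -0.0, 1.406]
contact_force: [-1.0, -0.7, 5.9]
clock: 38.8
eef_pos: [504.5, 173.0, 144.0]
tcp_rot: [3.14, -0.002, 0.929]
contact_force: [0.6, -0.2, 5.7]
opening: 0.249
grasp_force: 121.0
[ 0.06228593 -0.18175229 -0.0142027 ]
```

```bash
python3 -m inch '[[0,0,0.03,0,0,0,0.9],[0,0,0.03,0,0,0,0.9],[0,0,0.03,0,0,0,0.9],[0,0,0.03,0,0,0,0.9],[0,0,0.03,0,0,0,0.9],[0,0,0.03,0,0,0,0.9],[0,0,0.02,0,0,0,0.9],[0,0,0,0,0,0,0.9]]'; python3 -c "from h import *;print(r.sense()['wrist_torque'])"; python3 -m inch '[[0,0,0.012,0,0,0,0.9],[0,0,0,0,0,0,0.9]]'|egrep "eef|tcp|force"; python3 -c "from h import *;print(r.sense()['wrist_torque'])"
```

```text
clock: 39.47
eef_pos: [504.6, 172.9, 144.1]
tcp_rot: [-3.142, -0.002, 0.302]
contact_force: [-0.1, 1.0, 4.8]
opening: 0.253
grasp_force: 121.2
[-0.07454757 -0.21451547  0.00131349]
eef_pos: [504.6, 172.9, 144.1]
tcp_rot: [-3.142, -0.002, 0.267]
contact_force: [0.9, -0.1, 5.4]
grasp_force: 121.2
[-0.02576422 -0.22672665  0.10182792]
```

```bash
for a in 1 2 3 4; do python3 -m inch '[[0,0,0.006,0,0,0,0.9],[0,0,0,0,0,0,0.9]]'|egrep "tcp|contact"; python3 -c "from h import *;print(r.sense()['wrist_torque'])"; done
```

```text
tcp_rot: [-3.141, -0.002, 0.249]
contact_force: [1.0, -0.4, 5.8]
[-0.0579046  -0.25325663  0.02531423]
tcp_rot: [-3.141, -0.002, 0.23]
contact_force: [0.9, 0.1, 5.4]
[-0.05776205 -0.32832322  0.03355213]
tcp_rot: [-3.141, -0.002, 0.211]
contact_force: [1.4, -0.3, 5.3]
[-0.08483411 -0.24089033 -0.03661751]
tcp_rot: [-3.141, -0.002, 0.193]
contact_force: [0.5, -0.0, 6.5]
[-0.06918871 -0.15421139  0.00688178]
```

```bash
for a in 1 2 3; do python3 -m inch '[[0,0,0.006,0,0,0,0.9],[0,0,0,0,0,0,0.9]]'|egrep "tcp|contact"; python3 -c "from h import *;print(r.sense()['wrist_torque'])"; done
```

```text
tcp_rot: [-3.141, -0.001, 0.174]
contact_force: [-1.5, 0.9, 5.7]
[0.03251143 0.04161494 0.20473583]
tcp_rot: [-3.141, 0.0, 0.155]
contact_force: [-2.4, 1.9, 7.7]
[0.25409796 0.45999474 0.26720798]
tcp_rot: [-3.141, 0.001, 0.137]
contact_force: [-4.9, 1.9, 8.3]
[0.28150086 0.76313679 0.74882598]
```

The stops are reached at yaw ≈ 0.17. I'll back off a hair, ease up and release.

```bash
python3 -m inch '[[0,0,-0.008,0,0,0,0.9],[0,0,0,0,0,-0.06,0.9],[0,0,0,0,0,-0.06,0.9],[0,0,0,0,0,-0.06,0.9],[0,0,0,0,0,0,0.9]]'|egrep "eef|tcp|contact"; python3 -m inch '[[0,0,0,0,0,0,0.55],[0,0,0,0,0,0,0.55],[0,0,0,0,0,0,0.55],[0,0,0,0,0,0,0.55],[0,0,0,0,0,0,0.55],[0,0,0,0,0,0,0.55]]'; python3 -m inch '[[0,0,0,0,0,-0.3,0.55],[0,0,0,0,0,-0.5,0.55],[0,0,0,0,0,-0.5,0.55],[0,0,0,0,0,-0.8,0.55],[0,0,0,0,0,-0.8,0.3],[0,0,0,0,0,-0.8,0.3],[0,0,0,0,0,0,0.3],[0,0,0,0,0,0,0.3]]' | egrep "eef|cont"
python3 - <<'E'
from h import *
f=grab_frame("wrist");save(f,"w13.png",(120,80,520,380),2);C=cloud(f)
m=(abs(C[...,2]-147)<5)&(np.hypot(C[...,0]-503,C[...,1]-173)<25);p=C[m];print("grip top",np.median(p,0),m.sum(),cv2.minAreaRect(p[:,:2].astype(np.float32)))
A=np.c_[p[:,:2],np.ones(len(p))];print("tilt",np.linalg.lstsq(A,p[:,2],rcond=None)[0][:2])
E
```

```text
eef_pos: [503.4, 172.7, 148.2]
tcp_rot: [-3.141, 0.0, 0.162]
contact_force: [-2.5, 1.2, 5.8]
clock: 41.72
eef_pos: [503.6, 172.5, 147.8]
tcp_rot: [3.142, 0.0, 0.162]
contact_force: [-0.1, -0.5, -0.4]
opening: 0.453
grasp_force: 0.0
eef_pos: [504.2, 172.7, 241.9]
contact_force: [0.1, 0.8, -0.8]
grip top [504.45070999 173.64954966 147.4727453 ] 1252 ((503.32177734375, 173.4198760986328), (24.267011642456055, 24.0249080657959), 10.441899299621582)
tilt [-0.0450797   0.00150206]
```

View pics/w13.png

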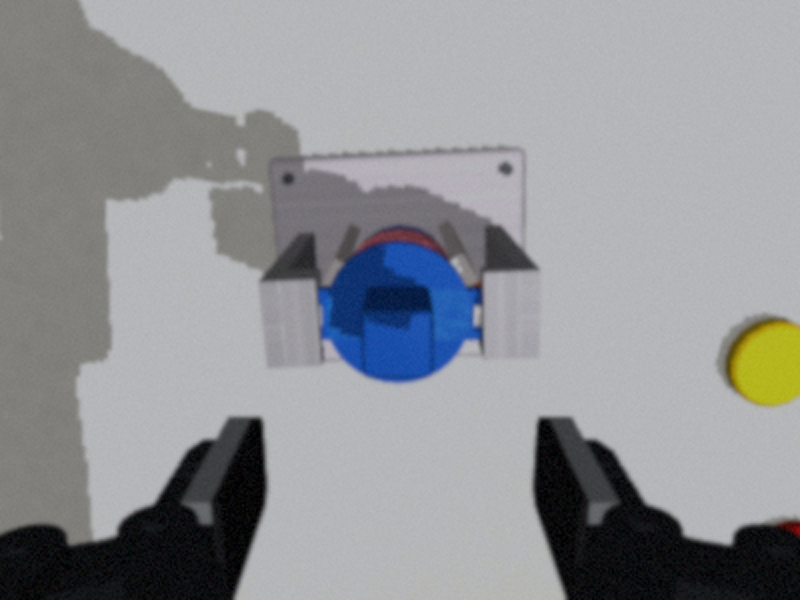

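Both lugs sit under the hooks, at about (325,312) and (475,310). I'll check the tilt using core points only, then hand in.

```bash
python3 - <<'E'
from h import *
for n in("wrist","wrist"):
    f=grab_frame(n);C=cloud(f);d=C-np.array([503.4,173.4,0])
    m=(abs(C[...,2]-147)<3)&(np.hypot(d[...,0],d[...,1])<10);p=C[m]
    print("grip",np.median(p,0),np.linalg.lstsq(np.c_[p[:,:2],np.ones(len(p))],p[:,2],rcond=None)[0][:2])
    q=np.hypot(d[...,0],d[...,1]);m=(abs(C[...,2]-111)<5)&(q>17)&(q<26);p=C[m]
    print("plate",m.sum(),np.median(p,0),np.linalg.lstsq(np.c_[p[:,:2],np.ones(len(p))],p[:,2],rcond=None)[0][:2])
f=grab_frame("top");C=cloud(f)
E
```

```text
grip [503.56157244 173.41242423 147.58726686] [0.00072427 0.00101001]
plate 1604 [511.68007931 176.10039412 111.6289986 ] [-0.00039822  0.00050578]
grip [503.44492763 173.4036638  147.6015628 ] [-0.00259134  0.00107635]
plate 1607 [511.57501511 175.99497239 111.65099952] [-0.00081076  0.0010693 ]
```

Tilt is about zero, height is about 79 mm and the cap is centred.

```bash
python3 -c "from rig import r;print(r.sign_off())"
```

```text
the job is handed in; nothing more can be done
None
```

I loaded all three pink blanks on the table (the fourth was absent) under the catches and locked the cap under both hooks, then handed the job in. By the wrist camera the cap's origin is about 79 mm up, with no tilt, about 1° off the magazine's y axis. The sign-off returned no verdict.

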